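Park the hand-rub pump bottle in its bay on the ward trolley

ROBOT

A 7-joint arm with a two-finger parallel gripper is mounted at the origin on the work surface. World frame = base frame: x ahead of the robot, y to its left, z up, the work surface at z = 0. Lengths are in m, angles in rad, forces in N, time in s.
With the tool pointing down it reaches from about 0.4 to 0.875 m from the base axis. Payload 19.3 kg.
Tool frame: the origin (TCP) lies at the very end of the fingers, on their centre line; the grasp point (between the pads) lies 19 mm behind it; z points along the fingers, y is the line along which they close (so a half turn about z gives the same grasp; the last joint's range is limited). The gripper opens to 85 mm and grips with 20 to 120 N. Pads are 22 mm wide; open, the fingers measure 114 mm over their backs; the gripper's body (76 mm by 85 mm) begins 54 mm behind the grasp point. The pads swing forward as they close: fully open they stand 13 mm farther back than shut.
Start: joints at [1.072, 0.521, -0.036, 1.599, 0.021, 1.021, -0.113], TCP at [0.26, -0.568, 0.231] pointing down, gripper open.
Joint ranges: [-2.91, 2.91], [-0.3, 2.13], [-1.5, 1.42], [0.17, 2.43], [-1.26, 4.41], [0.16, 1.93], [-2.52, 2.52]. Speed limits (rad/s): [1.89, 1.89, 2.39, 2.39, 3.01, 3.01, 3.01].

INTERFACE

Orientations are given as [roll, pitch, yaw] about the fixed x, y, z axes, in that order (R = Rz(yaw) Ry(pitch) Rx(roll)).
In Python, from workcell import bot gives the robot as it stands. The module is installed in compiled form; this text tells all that it offers.
- The arm moves only by the tool apply_moves, never from a script. Its arguments are lists of equal length, an entry for each row: "claw": the finger opening in m, from 0 to 0.0854; "xyz": the shift along the tool's x, y, z in m, a list of three; "twist": the turn, a rotation vector about the tool's x, y, z in rad, a list of three. A call has 1 to 20 rows; each row shifts and turns the commanded pose from where the row before left it, along the tool's axes as they then stand; what a row does not reach is not made up. A row lasts 1/10 s, in which the tool goes at most 50 mm and 8.59 degrees, less where a joint would pass 70% of its speed; a pose out of reach is approached as far as the arm can. A call with a gripper value outside its range is refused whole. The fingers move at their own pace and stop on an object; "force" is the grip in N (left out, the last holds). Time passes only in rows, so rows that do not move let the fingers close. It gives the time, the measured TCP pose, the force, the opening and the grip force at its end, in the units of the state.
- bot.observe(): the state, without advancing time (a new reading comes with each control period).
- bot.grab_frame(name): name is "side" or "top" or "wrist"; returns a dict with "img" (420x560x3 uint8, red, green, blue), "vfov" (degrees; the focal length in pixels is half the picture's height over the tangent of half this angle, whatever the lens; pixels are square), "cx", "cy" (the principal point, pixels), "view" (4x4, takes a point from world to camera coordinates). Camera axes: x right, y up, looking along -z (the intrinsics and any distortion apply to the point x, -y, -z); pixel columns grow to the right and rows downward; lengths in m; the calibration is good to about 2 mm. A picture is of the moment at which its call begins. There is no depth.
- bot.job_done(): hands the job in; it is judged then, once.
Trained networks look in the newest picture that a camera, given by its name, has taken for a name from the list of things; names that differ only in an ending like _2 or _b are one class to them, and where a whole thing is asked for, a point or a joint stands for the part that bears it (a point fixed in the world has none). Each returns a list of dicts, best first, with "score" (0 to 1); they miss things now and then, are a little off and sometimes report something else, mostly with a low value. They report only what shows in the picture. A call takes as long as a camera call.
- bot.find_in(camera, query): "position" ([x, y, z] in m, in world coordinates, good to about 4 mm: the middle of the surface that is visible of it).
The state is a dict: "clock": time; "qpos": joint angles; "qd": joint speeds; "joint_efforts": joint torques, N m; "position": TCP position; "tool_rot": TCP orientation; "force": force on the tool from outside, world axes, zero at the start; "moment": the same for the moment, N m; "grip_width": finger opening in m; "finger_force": force on a finger pad.
Only numpy, scipy, OpenCV 4.12 (cv2) and the standard library are available. Lean on these libraries where they do the work, as an engineer would, in place of code of your own. Each camera call takes 0.05 s, during which the arm holds its last target. There are 200 camera calls.

TASK

Slide the tall bottle with the pump head along the trolley top, pushing it low down near its foot, fully into the low steel bay until it stands against or almost against the bay's back wall. It must stay upright on the trolley top the whole way: do not tip it, lift it or touch its pump head. Leave the screw-cap bottle beside it where it stands.

Things in the scene. Friction and masses are not known exactly. Their poses are not given: they have to be found in the camera images.
- dispenser: The bottle to slide: round, white, 64 mm in diameter, straight-sided to 125 mm, then a shoulder up to the pump head; 205 mm tall, about 0.45 kg (varies), loose, 150 to 195 mm from home on the bay's open side, on the robot's side or the far side of its centre line. Origin: centre of its underside; z up its axis. Pushed below about 35 mm it slides; at half height it topples.
- pump_head: White pump head on that bottle, not to be touched: collar, stem and press top on the bottle's axis, 150 to 205 mm above its underside, with a spout reaching 42 mm out along this body's +x (roughly towards the bay). Its origin is the bottle's origin (centre of the bottle's underside).
- bay_home (a point): Parking bay: fixed U of steel walls 25 mm high, 6 mm thick, open towards the robot's left, no floor. Point: on the trolley top, where the bottle's axis stands when home (centred, 1 mm off the back wall). x runs level into the bay, y across. Inner faces: back wall x = +33 mm, side walls y = -48 and +48 mm; sides end at x = -17 mm in round posts 10 mm thick, 29 mm tall.
- saline: Bystander: a bottle of the same white body (64 mm in diameter, straight to 125 mm, 174 mm tall) but with a plain screw cap and no pump; loose, stands on the other side of the bay's centre line, 120 mm or more from the pump bottle. Origin: centre of its underside. Leave it where it is.

How it is judged:
By the outcome, as a careful person would: the job done as asked, in the order asked, and still so for the second after the job is handed in, with the robot touching nothing.
It also fails if it takes over 35 s, if anything falls off the work surface, if the arm or the gripper's body presses on something with over 40 N, if the wrist force passes 120 N, or if a joint passes its speed limit or range.

## Working session

There is one attempt and no reset: what is moved stays moved. The work goes in short steps, Python scripts to look and compute and a tool call to move; the robot and the scene stay as the last step left them, time stands still between calls to the robot, and variables do not carry over. Pictures are saved under pics/ and viewed, at most 13 in all, crops included, and the job is handed in when it is done.

Besides the shell and the picture viewer there is one more tool, called after ">>>" as name(argument=value, ...) on one line, values as JSON. apply_moves: Moves the arm, as the interface text tells. Its arguments: {"type":"object","properties":{"claw":{"type":"array"},"xyz":{"type":"array"},"twist":{"type":"array"},"force":{"type":"number"}},"required":["claw","xyz","twist"]}

```bash
mkdir -p pics
cat > h.py <<'E'
from workcell import bot
import numpy as np, cv2
def save(f,n): cv2.imwrite('pics/'+n,cv2.cvtColor(f['img'],cv2.COLOR_RGB2BGR))
def K(f):
    F=f['img'].shape[0]/2/np.tan(np.radians(f['vfov'])/2); return F,f['cx'],f['cy']
def proj(f,p):
    F,cx,cy=K(f); c=(f['view']@np.append(p,1))[:3]; return cx+F*c[0]/-c[2], cy-F*c[1]/-c[2]
def ray(f,u,v,z):
    F,cx,cy=K(f); R=f['view'][:3,:3]; o=-R.T@f['view'][:3,3]
    d=R.T@np.array([(u-cx)/F,-(v-cy)/F,-1]); return o+d*(z-o[2])/d[2]
E
python3 - <<'E'
from h import *
s=bot.observe(); print({k:np.round(v,3) for k,v in s.items()})
for c in ['side','top']:
    f=bot.grab_frame(c); save(f,c+'0.png'); print(c,[k for k in f],f['vfov'],f['cx'],f['cy'],np.round(f['view'],3).tolist())
    for q in ['dispenser','pump_head','bay_home','saline']:
        print(q,[(round(d['score'],2),np.round(d['position'],3).tolist()) for d in bot.find_in(c,q)[:3]])
E
```

```text
{'clock': np.float64(0.0), 'qpos': array([ 1.072,  0.522, -0.036,  1.6  ,  0.021,  1.021, -0.113]), 'qd': array([ 0.   ,  0.001, -0.001,  0.001,  0.001,  0.   , -0.002]), 'joint_efforts': array([-2.0000e-03, -9.2712e+01,  1.9790e+00, -3.6993e+01,  1.8000e-02,
        8.0000e-03,  0.0000e+00]), 'position': array([ 0.26 , -0.568,  0.231]), 'tool_rot': array([-3.14 ,  0.   ,  0.429]), 'force': array([-0.389,  0.014, -0.363]), 'moment': array([-0.004,  0.079, -0.058]), 'finger_force': np.float64(0.0), 'grip_width': np.float64(0.085)}
side ['img', 'vfov', 'cx', 'cy', 'view'] 45.42680854556425 273.9834894599546 204.42792361585686 [[-0.994, -0.105, -0.016, 0.517], [0.036, -0.482, 0.875, -0.079], [-0.1, 0.87, 0.483, -0.621], [0.0, 0.0, 0.0, 1.0]]
dispenser [(0.66, [0.483, -0.038, 0.097])]
pump_head []
bay_home [(0.81, [0.576, -0.244, 0.015])]
saline [(0.65, [0.607, -0.043, 0.096])]
top ['img', 'vfov', 'cx', 'cy', 'view'] 54.56691586940814 291.75840646750356 211.639044416251 [[-0.023, -0.999, -0.027, -0.03], [0.991, -0.026, 0.132, -0.561], [-0.133, -0.024, 0.991, -0.633], [0.0, 0.0, 0.0, 1.0]]
dispenser [(0.9, [0.48, -0.066, 0.143])]
pump_head [(0.9, [0.479, -0.074, 0.199])]
bay_home [(0.67, [0.555, -0.248, 0.024])]
saline [(0.94, [0.599, -0.065, 0.138])]
```

View pics/top0.png

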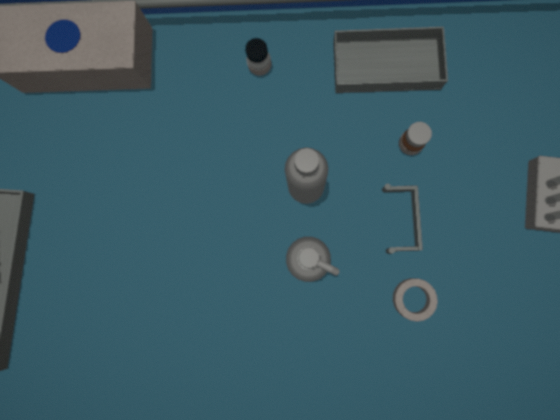

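View pics/side0.png

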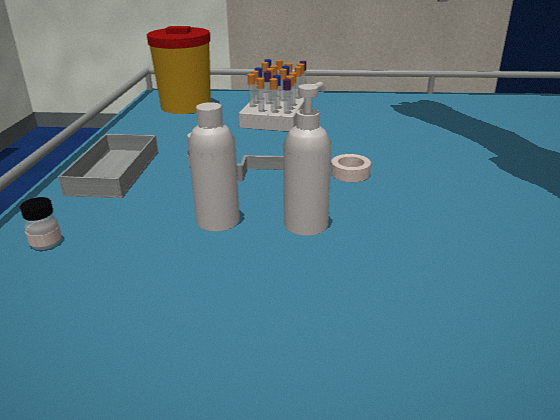

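The top view shows the pump bottle at (308,260), saline at (306,175), the bay posts at about (388,188) and (391,250), and the back wall at column ~417. The side view agrees, with the bottle bases at about (307,232) and (217,228). Next I'll refine these.

Run:
```python
from h import *
t=cv2.imread('pics/top0.png'); s=cv2.imread('pics/side0.png')
a=cv2.resize(t[140:290,270:440],None,fx=4,fy=4,interpolation=cv2.INTER_CUBIC)
a=cv2.convertScaleAbs(a,alpha=1.6)
cv2.imwrite('pics/topc.png',a); print(a.shape)
f=bot.grab_frame('top'); g=bot.grab_frame('side')
for n,uv,z in [('postL',(388,188),.029),('postR',(391,250),.029),('backL',(416,188),.025),('backR',(420,248),.025)]:
    print(n,ray(f,*uv,z).round(4))
for n,uv in [('disp',(307,233)),('sal',(217,229))]: print(n,'front foot',ray(g,*uv,0).round(4))
R=g['view'][:3,:3]; print('side cam',-R.T@g['view'][:3,3]); R=f['view'][:3,:3]; print('top cam',-R.T@f['view'][:3,3])
print('pump top', ray(f,308,259,.205))
# body contours: fit bottle axis by silhouette in side image: left/right edges
im=cv2.cvtColor(s,cv2.COLOR_BGR2HSV)
for r in [170,180,190,200,210]:
    m=(im[r,:,1]<70); idx=np.where(m)[0]; 
    runs=np.split(idx,np.where(np.diff(idx)>1)[0]+1); print(r,[(x[0],x[-1]) for x in runs if len(x)>10])
```

```text
(600, 680, 3)
postL [ 0.5963 -0.2046  0.029 ]
postR [ 0.4934 -0.204   0.029 ]
backL [ 0.5958 -0.252   0.025 ]
backR [ 0.4957 -0.2523  0.025 ]
disp front foot [ 0.4779 -0.0435  0.    ]
sal front foot [ 0.6069 -0.0441  0.    ]
side cam [0.45510492 0.55627773 0.37717567]
top cam [ 0.47074495 -0.05932419  0.70016365]
pump top [ 0.47901685 -0.06588244  0.205     ]
170 [(np.int64(9), np.int64(26)), (np.int64(65), np.int64(143)), (np.int64(191), np.int64(245)), (np.int64(284), np.int64(369))]
180 [(np.int64(0), np.int64(14)), (np.int64(59), np.int64(135)), (np.int64(192), np.int64(242)), (np.int64(284), np.int64(329)), (np.int64(339), np.int64(363))]
190 [(np.int64(62), np.int64(127)), (np.int64(193), np.int64(237)), (np.int64(284), np.int64(328))]
200 [(np.int64(194), np.int64(237)), (np.int64(284), np.int64(328))]
210 [(np.int64(195), np.int64(238)), (np.int64(284), np.int64(328))]
```

View pics/topc.png

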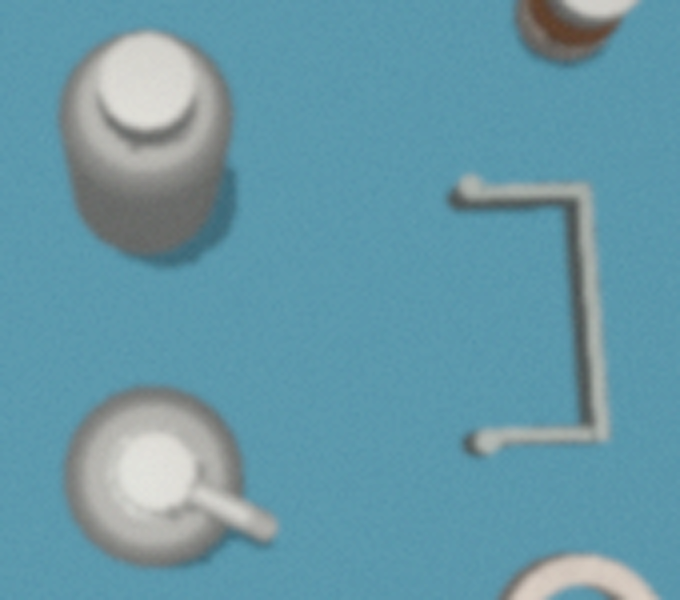

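The enlarged crop has offset (270,140) and scale 4. The post tops are at about (471,186) and (487,440), and the back wall's top edge runs from (580,190) to (599,436). The pump top is at (158,470), the shoulder ring centre at (154,476), and the spout points lower right. I'll compute the bay frame and bottle poses from these.

Run:
```python
from h import *
f=bot.grab_frame('top')
P=lambda u,v,z: ray(f,270+u/4,140+v/4,z)
pl,pr=P(471,186,.029),P(487,440,.029); bl,br=P(580,190,.025),P(599,436,.025)
print(pl,pr,np.linalg.norm(pl-pr)); print(bl,br,np.linalg.norm(bl-br))
ol,orr=P(591,184,.025),P(609,440,.025); print('outer',ol,orr,np.linalg.norm(ol-orr))
for a,b in [(pl,pr),(bl,br),(ol,orr)]:
    d=a-b; print('into-bay heading deg',np.degrees(np.arctan2(-d[0],d[1])))
print('disp top',P(158,470,.205),'shoulder',P(154,476,.12),'sal cap',P(148,80,.174))
```

```text
[ 0.59889248 -0.20436605  0.029     ] [ 0.49338831 -0.20519347  0.029     ] 0.10550742127045432
[ 0.59669053 -0.25044118  0.025     ] [ 0.49407389 -0.2517654   0.025     ] 0.10262518337224151
outer [ 0.59911288 -0.25516546  0.025     ] [ 0.49234602 -0.25572415  0.025     ] 0.10676831824504916
into-bay heading deg -89.55066589900345
into-bay heading deg -89.26066125430101
into-bay heading deg -89.70018796738759
disp top [ 0.48077415 -0.06774267  0.205     ] shoulder [ 0.48042047 -0.06771482  0.12      ] sal cap [ 0.60986634 -0.06861043  0.174     ]
```

>>> apply_moves(claw=[0.04, 0.04, 0.04, 0.04, 0.04, 0.04, 0.04, 0.04, 0.04, 0.04, 0.04, 0.04, 0.04, 0.04], xyz=[[0, 0, -0.03], [0, 0, -0.04], [0, 0, -0.04], [0, 0, -0.04], [0, 0, -0.03], [0.037, -0.022, 0], [0.037, -0.022, 0], [0.037, -0.022, 0], [0.037, -0.022, 0], [0.037, -0.022, 0], [0.037, -0.022, 0], [0.037, -0.022, 0], [0.037, -0.022, 0], [0.037, -0.022, 0]], twist=[[0, 0, 0], [0, 0, 0], [0, 0, 0], [0, 0, 0], [0, 0, 0], [0, 0, 0], [0, 0, 0], [0, 0, 0], [0, 0, 0], [0, 0, 0], [0, 0, 0], [0, 0, 0], [0, 0, 0], [0, 0, 0]])

```text
clock: 2.05
position: [0.4811, -0.2483, 0.4115]
tool_rot: [3.141, -0.0, 0.429]
force: [0.8, -1.3, 0.7]
grip_width: 0.0397
finger_force: 0.0
```

>>> apply_moves(claw=[0.04, 0.04, 0.04, 0.04, 0.04, 0.04, 0.04, 0.04, 0.04, 0.04, 0.04, 0.04, 0.04, 0.04, 0.04, 0.04, 0.04, 0.04, 0.04], xyz=[[0.014, -0.038, 0], [0.014, -0.038, 0], [0.014, -0.038, 0], [0.014, -0.038, 0], [0.014, -0.038, 0], [0.014, -0.038, 0], [0.014, -0.038, 0], [0.014, -0.038, 0], [0, 0, 0], [0, 0, 0], [0, 0, 0], [0, 0, 0], [0, 0, 0], [0, 0, 0], [0, 0, 0], [0, 0, 0], [0, 0, 0], [0, 0, 0], [0, 0, 0]], twist=[[0, 0, 0], [0, 0, 0], [0, 0, 0], [0, 0, 0], [0, 0, 0], [0, 0, 0], [0, 0, 0], [0, 0, 0], [0, 0, -0.132], [0, 0, -0.132], [0, 0, -0.132], [0, 0, -0.132], [0, 0, -0.132], [0, 0, -0.132], [0, 0, -0.132], [0, 0, -0.132], [0, 0, -0.132], [0, 0, -0.132], [0, 0, 0]])

```text
clock: 3.95
position: [0.4558, 0.0731, 0.4114]
tool_rot: [3.141, 0.0, 1.751]
force: [-0.3, -0.4, 0.5]
grip_width: 0.0399
finger_force: 0.0
```

>>> apply_moves(claw=[0.04, 0.04, 0.04, 0.04, 0.04, 0.04, 0.04, 0.04], xyz=[[0, 0, 0], [0, 0, 0], [0, 0, 0], [0, 0, 0], [0, 0, 0], [0, 0, 0], [0, 0, 0], [0, 0, 0]], twist=[[0, -0.131, 0], [0, -0.131, 0], [0, -0.131, 0], [0, -0.131, 0], [0, -0.131, 0], [0, -0.131, 0], [0, 0, 0], [0, 0, 0]])

```text
clock: 4.75
position: [0.4559, 0.0736, 0.4109]
tool_rot: [3.141, 0.784, 1.747]
force: [0.6, -0.9, 0.9]
grip_width: 0.0401
finger_force: 0.0
```

Run:
```python
from h import *
from scipy.spatial.transform import Rotation as Ro
s=bot.observe(); print(s['qpos'].round(2),s['position'].round(4)); print(Ro.from_euler('xyz',s['tool_rot']).as_matrix().round(3))
f=bot.grab_frame('side'); save(f,'side1.png')
```

```text
[-0.23  0.31 -0.65  1.76  0.74  1.72 -0.85] [0.4559 0.0736 0.4109]
[[-0.124  0.984  0.125]
 [ 0.697  0.176 -0.695]
 [-0.706  0.001 -0.708]]
```

View pics/side1.png

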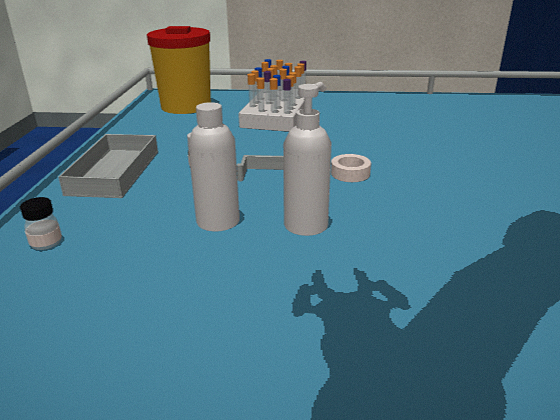

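The side view shows the arm only as a shadow and the bottles unmoved. The 45° tilt was reached, so I'll descend.

>>> apply_moves(claw=[0.04, 0.04, 0.04, 0.04, 0.04, 0.04, 0.04, 0.04, 0.04, 0.04, 0.04, 0.04], xyz=[[0.0248, 0, 0.0248], [0.0248, 0, 0.0248], [0.0248, 0, 0.0248], [0.0248, 0, 0.0248], [0.0248, 0, 0.0248], [0.0248, 0, 0.0248], [0.0248, 0, 0.0248], [0.0248, 0, 0.0248], [0.0248, 0, 0.0248], [0.0248, 0, 0.0248], [0, 0, 0], [0, 0, 0]], twist=[[0, 0, 0], [0, 0, 0], [0, 0, 0], [0, 0, 0], [0, 0, 0], [0, 0, 0], [0, 0, 0], [0, 0, 0], [0, 0, 0], [0, 0, 0], [0, 0, 0], [0, 0, 0]])

```text
clock: 6.0
position: [0.4563, 0.0724, 0.0616]
tool_rot: [3.141, 0.785, 1.745]
force: [-0.3, -0.5, -0.2]
grip_width: 0.0399
finger_force: 0.0
```

Run:
```python
from h import *
from scipy.spatial.transform import Rotation as Ro
s=bot.observe(); print(s['qpos'].round(2),s['position'].round(4)); print(Ro.from_euler('xyz',s['tool_rot']).as_matrix().round(3))
```

```text
[-0.35  0.85 -0.54  2.01  1.03  1.3  -1.45] [0.4563 0.0724 0.0616]
[[-0.123  0.985  0.124]
 [ 0.696  0.174 -0.696]
 [-0.707  0.001 -0.707]]
```

>>> apply_moves(claw=[0.04, 0.04, 0.04, 0.04, 0.04, 0.04, 0.04], xyz=[[0.017, 0, 0.017], [0.016, 0, 0.016], [-0.016, 0, 0.016], [-0.02, 0, 0.02], [-0.016, 0, 0.016], [-0.011, 0, 0.011], [0, 0, 0]], twist=[[0, 0, 0], [0, 0, 0], [0, 0, 0], [0, 0, 0], [0, 0, 0], [0, 0, 0], [0, 0, 0]])

```text
clock: 6.7
position: [0.4726, -0.0168, 0.0158]
tool_rot: [3.138, 0.787, 1.743]
force: [-0.8, 0.7, -0.9]
grip_width: 0.0396
finger_force: 0.0
```

Run:
```python
from h import *
f=bot.grab_frame('top'); g=bot.grab_frame('side')
a=cv2.hconcat([cv2.resize(x['img'][r0:r0+200,c0:c0+200],(400,400)) for x,r0,c0 in [(f,150,190),(g,90,200)]])
cv2.imwrite('pics/pre.png',cv2.cvtColor(a,cv2.COLOR_RGB2BGR))
```

```text
(no output)
```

View pics/pre.png

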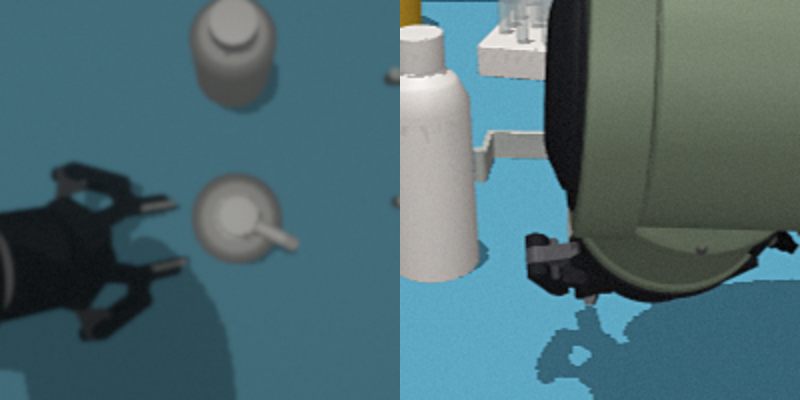

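Left crop: the fingertips at (172,205) and (183,263) straddle the pump bottle's axis at (237,218), with the axis about 3–4 mm to the far side. The right crop shows nothing touching. I'll shift sideways 3 mm and make contact slowly.

>>> apply_moves(claw=[0.04, 0.04, 0.04, 0.04, 0.04, 0.04, 0.04, 0.04, 0.04, 0.04, 0.04, 0.04], xyz=[[-0.003, 0.001, 0.003], [-0.003, 0.001, 0.003], [-0.003, 0.001, 0.003], [-0.0015, 0, 0.0015], [-0.0015, 0, 0.0015], [-0.0015, 0, 0.0015], [-0.0015, 0, 0.0015], [-0.0015, 0, 0.0015], [-0.0015, 0, 0.0015], [-0.0015, 0, 0.0015], [-0.0015, 0, 0.0015], [0, 0, 0]], twist=[[0, 0, 0], [0, 0, 0], [0, 0, 0], [0, 0, 0], [0, 0, 0], [0, 0, 0], [0, 0, 0], [0, 0, 0], [0, 0, 0], [0, 0, 0], [0, 0, 0], [0, 0, 0]])

```text
clock: 8.0
position: [0.4799, -0.0437, 0.014]
tool_rot: [3.142, 0.786, 1.749]
force: [-1.8, 0.9, -0.8]
grip_width: 0.0397
finger_force: 0.8
```

Run:
```python
from h import *
f=bot.grab_frame('top'); g=bot.grab_frame('side')
a=cv2.hconcat([cv2.resize(x['img'][r0:r0+200,c0:c0+200],(400,400)) for x,r0,c0 in [(f,150,190),(g,90,200)]])
cv2.imwrite('pics/con.png',cv2.cvtColor(a,cv2.COLOR_RGB2BGR))
for q in ['dispenser','pump_head','saline']: print(q,[(round(d['score'],2),np.round(d['position'],3).tolist()) for d in bot.find_in('top',q)[:2]])
```

```text
dispenser [(0.77, [0.481, -0.07, 0.143])]
pump_head [(0.97, [0.482, -0.079, 0.202])]
saline [(0.61, [0.6, -0.062, 0.14])]
```

View pics/con.png

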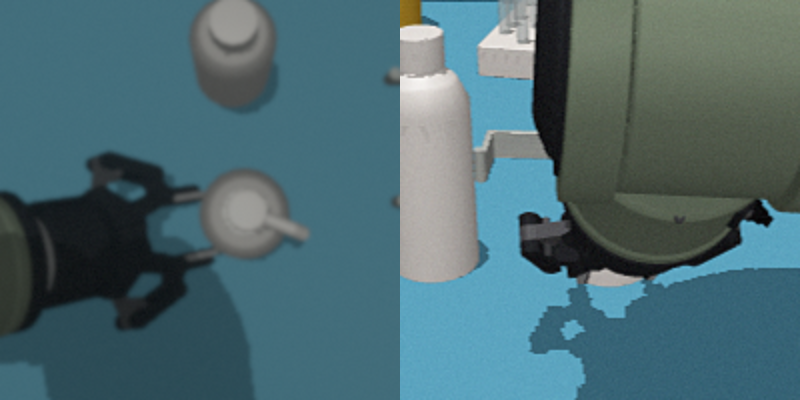

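The fingertips now cradle the bottle: it has moved about 7 mm, stands upright and is centred in the V. Saline hasn't moved. Next is leg 1, a diagonal push onto the bay's centre line.

>>> apply_moves(claw=[0.04, 0.04, 0.04, 0.04, 0.04, 0.04, 0.04, 0.04, 0.04, 0.04, 0.04, 0.04, 0.04, 0.04, 0.04, 0.04, 0.04, 0.04, 0.04, 0.04], xyz=[[-0.0035, 0.002, 0.0035], [-0.0035, 0.002, 0.0035], [-0.0035, 0.002, 0.0035], [-0.0035, 0.002, 0.0035], [-0.0035, 0.002, 0.0035], [-0.0035, 0.002, 0.0035], [-0.0035, 0.002, 0.0035], [-0.0035, 0.002, 0.0035], [-0.0035, 0.002, 0.0035], [-0.0035, 0.002, 0.0035], [-0.0035, 0.002, 0.0035], [-0.0035, 0.002, 0.0035], [-0.0035, 0.002, 0.0035], [-0.0035, 0.002, 0.0035], [-0.0035, 0.002, 0.0035], [-0.0035, 0.002, 0.0035], [-0.0035, 0.002, 0.0035], [-0.0035, 0.002, 0.0035], [-0.0015, 0.001, 0.0015], [0, 0, 0]], twist=[[0, 0, 0], [0, 0, 0], [0, 0, 0], [0, 0, 0], [0, 0, 0], [0, 0, 0], [0, 0, 0], [0, 0, 0], [0, 0, 0], [0, 0, 0], [0, 0, 0], [0, 0, 0], [0, 0, 0], [0, 0, 0], [0, 0, 0], [0, 0, 0], [0, 0, 0], [0, 0, 0], [0, 0, 0], [0, 0, 0]])

```text
clock: 10.25
position: [0.5325, -0.1271, 0.0141]
tool_rot: [3.141, 0.786, 1.748]
force: [-0.5, 0.1, -0.0]
grip_width: 0.0398
finger_force: 0.3
```

Run:
```python
from h import *
f=bot.grab_frame('top')
a=cv2.convertScaleAbs(cv2.resize(f['img'][140:290,260:440],None,fx=4,fy=4),alpha=1.6)
cv2.imwrite('pics/leg1.png',cv2.cvtColor(a,cv2.COLOR_RGB2BGR))
for q in ['dispenser','pump_head','saline']: print(q,[(round(d['score'],2),np.round(d['position'],3).tolist()) for d in bot.find_in('top',q)[:2]])
```

```text
dispenser [(0.84, [0.53, -0.146, 0.14])]
pump_head [(0.81, [0.534, -0.159, 0.198])]
saline [(0.76, [0.611, -0.069, 0.142])]
```

View pics/leg1.png

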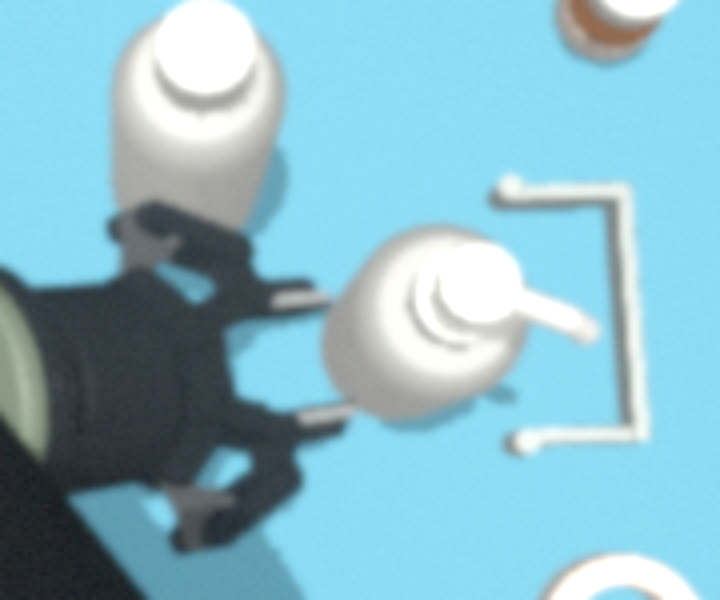

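The pump bottle is upright at about (425,320). The gripper's outer knuckle at (150,215) touches saline, though, and its cap has shifted from raw (307,160) to (311,152). I'll back out the way I came, turn the tool away from saline, and measure.

>>> apply_moves(claw=[0.04, 0.04, 0.04, 0.04, 0.036, 0.036, 0.036], xyz=[[0.0035, -0.002, -0.0035], [0.0035, -0.003, -0.0035], [0.0035, -0.003, -0.0035], [0.0035, -0.003, -0.0035], [0, 0, 0], [0, 0, 0], [0, 0, 0]], twist=[[0, 0, 0], [0, 0, 0], [0, 0, 0], [0, 0, 0], [-0.062, 0, -0.062], [-0.062, 0, -0.062], [0, 0, 0]])

```text
clock: 11.15
position: [0.5169, -0.1092, 0.0141]
tool_rot: [-3.139, 0.786, 1.929]
force: [0.4, 0.3, -0.2]
grip_width: 0.0358
finger_force: 0.0
```

Run:
```python
from h import *
f=bot.grab_frame('top')
a=cv2.convertScaleAbs(cv2.resize(f['img'][140:290,260:440],None,fx=4,fy=4,interpolation=cv2.INTER_CUBIC),alpha=1.6)
cv2.imwrite('pics/back.png',cv2.cvtColor(a,cv2.COLOR_RGB2BGR))
for q in ['dispenser','pump_head','saline']: print(q,[(round(d['score'],2),np.round(d['position'],3).tolist()) for d in bot.find_in('top',q)[:2]])
# saline shift by template match of its cap
t0=cv2.imread('pics/top0.png',0); t1=cv2.cvtColor(f['img'],cv2.COLOR_RGB2GRAY)
T=t0[147:174,291:323]; r=cv2.matchTemplate(t1[120:200,270:350],T,cv2.TM_CCOEFF_NORMED); _,v,_,l=cv2.minMaxLoc(r)
du,dv=l[0]+270-291,l[1]+120-147; print('cap match',v,du,dv, ray(f,307+du,160+dv,.174)-ray(f,307,160,.174))
s=bot.observe(); print(s['position'],s['tool_rot'],s['qpos'].round(2))
```

```text
dispenser [(0.6, [0.53, -0.149, 0.142])]
pump_head [(0.84, [0.535, -0.154, 0.2])]
saline [(0.64, [0.604, -0.066, 0.137])]
cap match 0.9958464503288269 0 0 [0. 0. 0.]
[ 0.51856233 -0.1088906   0.01406248] [3.14051905 0.78597858 1.92140563] [-0.1   0.88 -0.36  2.16  1.51  1.06 -1.41]
```

View pics/back.png

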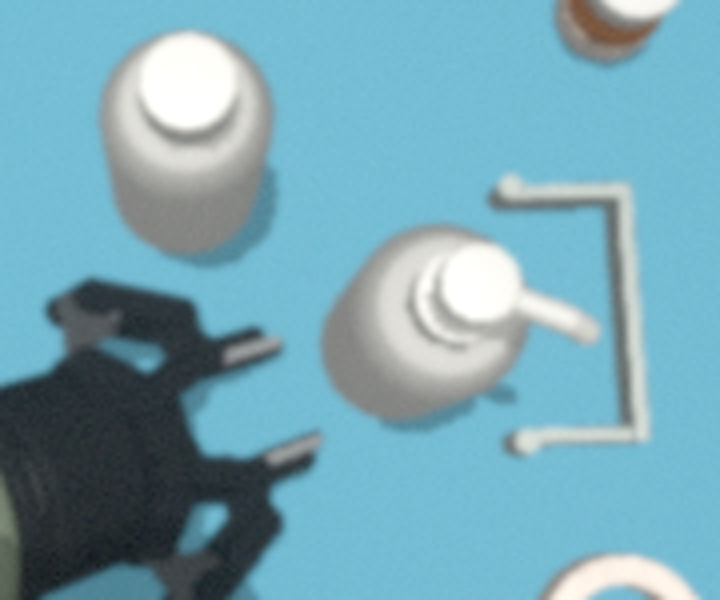

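Saline has rocked back to exactly its old place (template shift 0,0) and the gripper is clear of it. The pump bottle stands upright at about (0.538,-0.157). I'll push it into the bay on the new heading.

>>> apply_moves(claw=[0.036, 0.036, 0.036, 0.036, 0.036, 0.036, 0.036, 0.036, 0.036, 0.036, 0.036, 0.036, 0.036, 0.036, 0.036, 0.036], xyz=[[-0.003, 0.0005, 0.003], [-0.003, 0.0005, 0.003], [-0.003, 0.0005, 0.003], [-0.002, 0.0005, 0.002], [-0.002, 0, 0.002], [-0.0034, -0.001, 0.0034], [-0.0034, -0.001, 0.0034], [-0.0034, -0.001, 0.0034], [-0.0034, -0.001, 0.0034], [-0.0034, -0.001, 0.0034], [-0.0034, -0.001, 0.0034], [-0.0034, -0.001, 0.0034], [-0.0034, -0.001, 0.0034], [-0.0034, -0.001, 0.0034], [-0.0017, -0.001, 0.0017], [0, 0, 0]], twist=[[0, 0, 0], [0, 0, 0], [0, 0, 0], [0, 0, 0], [0, 0, 0], [0, 0, 0], [0, 0, 0], [0, 0, 0], [0, 0, 0], [0, 0, 0], [0, 0, 0], [0, 0, 0], [0, 0, 0], [0, 0, 0], [0, 0, 0], [0, 0, 0]])

```text
clock: 12.95
position: [0.5327, -0.1726, 0.0142]
tool_rot: [-3.141, 0.786, 1.924]
force: [0.8, 0.3, 0.5]
grip_width: 0.0358
finger_force: 0.2
```

Run:
```python
from h import *
f=bot.grab_frame('top')
a=cv2.convertScaleAbs(cv2.resize(f['img'][140:290,260:440],None,fx=4,fy=4,interpolation=cv2.INTER_CUBIC),alpha=1.6)
cv2.imwrite('pics/in1.png',cv2.cvtColor(a,cv2.COLOR_RGB2BGR))
s=bot.observe(); print(s['position'].round(4),s['tool_rot'].round(3),s['force'].round(1))
t0=cv2.imread('pics/top0.png',0); t1=cv2.cvtColor(f['img'],cv2.COLOR_RGB2GRAY)
r=cv2.matchTemplate(t1[120:200,270:350],t0[147:174,291:323],cv2.TM_CCOEFF_NORMED); print(cv2.minMaxLoc(r)[1:4:2],'exp (21,27)')
```

```text
[ 0.5327 -0.1725  0.0142] [-3.141  0.786  1.924] [-1.2  0.6 -0.3]
(0.8803201913833618, (21, 26)) exp (21,27)
```

View pics/in1.png

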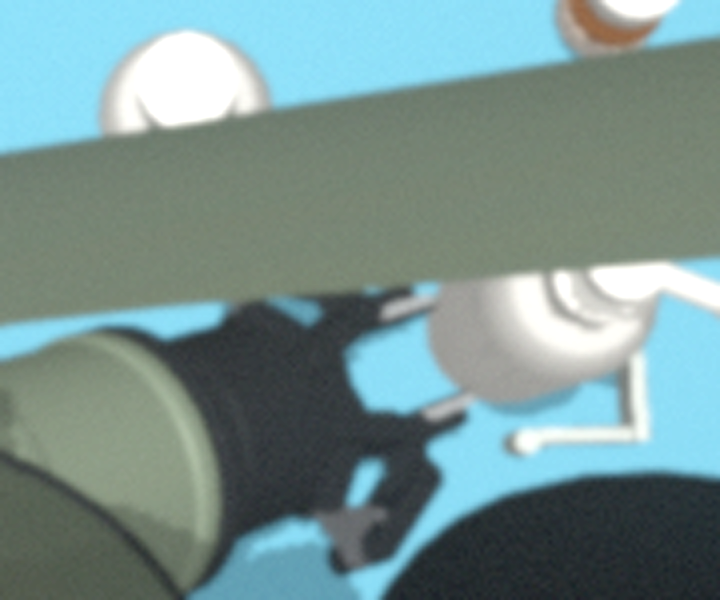

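The pump bottle is upright and entering the bay between the posts. The near wall's post at (525,440) is clear of the fingers, and saline is in place. About 13 mm remain.

>>> apply_moves(claw=[0.036, 0.036, 0.036, 0.036, 0.036, 0.036], xyz=[[-0.0018, -0.0005, 0.0018], [-0.0018, -0.0005, 0.0018], [-0.0018, -0.0005, 0.0018], [-0.0015, -0.0005, 0.0015], [-0.001, -0.0005, 0.001], [0, 0, 0]], twist=[[0, 0, 0], [0, 0, 0], [0, 0, 0], [0, 0, 0], [0, 0, 0], [0, 0, 0]])

```text
clock: 13.6
position: [0.5343, -0.1837, 0.0141]
tool_rot: [-3.141, 0.786, 1.924]
force: [0.2, 1.3, -0.3]
grip_width: 0.0363
finger_force: 0.9
```

>>> apply_moves(claw=[0.036, 0.036, 0.036], xyz=[[-0.0007, -0.0003, 0.0007], [-0.0007, -0.0003, 0.0007], [0, 0, 0]], twist=[[0, 0, 0], [0, 0, 0], [0, 0, 0]])

```text
clock: 13.9
position: [0.5344, -0.1855, 0.0141]
tool_rot: [-3.141, 0.786, 1.924]
force: [0.1, 2.9, -0.3]
grip_width: 0.0361
finger_force: 1.5
```

>>> apply_moves(claw=[0.036, 0.036], xyz=[[-0.0007, -0.0003, 0.0007], [0, 0, 0]], twist=[[0, 0, 0], [0, 0, 0]])

```text
clock: 14.1
position: [0.5345, -0.1866, 0.0141]
tool_rot: [-3.141, 0.786, 1.924]
force: [-0.1, 4.2, -0.4]
grip_width: 0.0361
finger_force: 1.5
```

>>> apply_moves(claw=[0.036, 0.036], xyz=[[-0.0007, -0.0003, 0.0007], [0, 0, 0]], twist=[[0, 0, 0], [0, 0, 0]])

```text
clock: 14.3
position: [0.5345, -0.1877, 0.0141]
tool_rot: [-3.141, 0.786, 1.924]
force: [0.6, 2.4, 0.4]
grip_width: 0.036
finger_force: 1.5
```

>>> apply_moves(claw=[0.036, 0.036], xyz=[[-0.0007, -0.0003, 0.0007], [0, 0, 0]], twist=[[0, 0, 0], [0, 0, 0]])

```text
clock: 14.5
position: [0.5346, -0.1887, 0.0141]
tool_rot: [-3.141, 0.786, 1.924]
force: [0.4, 3.9, 0.2]
grip_width: 0.036
finger_force: 1.5
```

Run:
```python
from h import *
f=bot.grab_frame('wrist'); g=bot.grab_frame('top')
a=np.hstack([f['img'][:,:],np.zeros((420,10,3),np.uint8),g['img'][180:280,330:450].repeat(3,0).repeat(3,1)[:300].copy() if 0 else cv2.resize(g['img'][180:285,340:400+0],(240,420))])
cv2.imwrite('pics/w.png',cv2.convertScaleAbs(cv2.cvtColor(a[:, :800],cv2.COLOR_RGB2BGR),alpha=1.5)); print(a.shape)
```

```text
(420, 810, 3)
```

View pics/w.png

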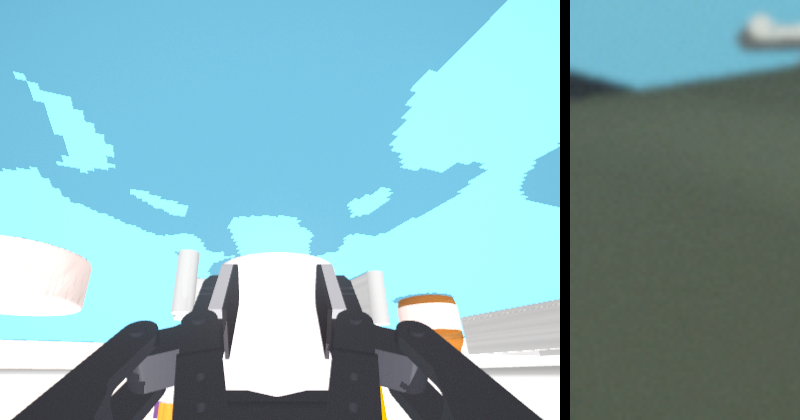

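The wrist view is inverted. It shows the bottle foot cradled between the fingers, with both posts, at (187,285) and (375,300), clear outside them. The top view is hidden by the arm. I'll creep on until the force shows the wall.

>>> apply_moves(claw=[0.036, 0.036], xyz=[[-0.0007, -0.0003, 0.0007], [0, 0, 0]], twist=[[0, 0, 0], [0, 0, 0]])

```text
clock: 14.8
position: [0.5347, -0.1891, 0.014]
tool_rot: [3.141, 0.785, 1.925]
force: [-1.5, 6.8, 2.3]
grip_width: 0.0362
finger_force: 3.5
```

>>> apply_moves(claw=[0.036, 0.036], xyz=[[-0.0007, -0.0003, 0.0007], [0, 0, 0]], twist=[[0, 0, 0], [0, 0, 0]])

```text
clock: 15.0
position: [0.5348, -0.1893, 0.0138]
tool_rot: [3.141, 0.784, 1.925]
force: [-3.5, 13.2, 4.8]
grip_width: 0.0361
finger_force: 6.0
```

The tool stalled against the back wall at 13 N, so the bottle is home. I'll back straight out.

>>> apply_moves(claw=[0.036, 0.036, 0.036, 0.036, 0.036, 0.036, 0.036, 0.036, 0.036, 0.036, 0.036, 0.036, 0.036], xyz=[[0.001, 0, -0.001], [0.0015, 0, -0.0015], [0.003, 0, -0.003], [0.006, 0, -0.006], [0.012, 0, -0.012], [0.015, 0, -0.015], [0.015, 0, -0.015], [0.015, 0, -0.015], [0.015, 0, -0.015], [0.015, 0, -0.015], [0, 0, -0.02], [0, 0, -0.02], [0, 0, 0]], twist=[[0, 0, 0], [0, 0, 0], [0, 0, 0], [0, 0, 0], [0, 0, 0], [0, 0, 0], [0, 0, 0], [0, 0, 0], [0, 0, 0], [0, 0, 0], [0, 0, 0], [0, 0, 0], [0, 0, 0]])

```text
clock: 16.3
position: [0.4766, -0.0305, 0.0432]
tool_rot: [3.139, 0.785, 1.926]
force: [0.6, 0.2, 0.3]
grip_width: 0.0358
finger_force: 0.0
```

Run:
```python
from h import *
f=bot.grab_frame('top')
a=cv2.convertScaleAbs(cv2.resize(f['img'][140:290,260:460],None,fx=4,fy=4,interpolation=cv2.INTER_CUBIC),alpha=1.3)
cv2.imwrite('pics/end.png',cv2.cvtColor(a,cv2.COLOR_RGB2BGR))
for q in ['dispenser','pump_head','saline']: print(q,[(round(d['score'],2),np.round(d['position'],3).tolist()) for d in bot.find_in('top',q)[:2]])
t0=cv2.imread('pics/top0.png',0); t1=cv2.cvtColor(f['img'],cv2.COLOR_RGB2GRAY)
r=cv2.matchTemplate(t1[120:200,270:350],t0[147:174,291:323],cv2.TM_CCOEFF_NORMED); print(cv2.minMaxLoc(r)[1:4:2],'exp (21,27)')
print('expected pump top px in crop',[(4*(u-260),4*(v-140)) for u,v in [proj(f,[.546,-.216,.205])]])
```

```text
dispenser [(0.68, [0.537, -0.203, 0.141])]
pump_head [(0.84, [0.545, -0.215, 0.198])]
saline [(0.78, [0.603, -0.062, 0.14])]
(0.9987927079200745, (21, 27)) exp (21,27)
expected pump top px in crop [(np.float64(677.9896955065228), np.float64(243.64648102470824))]
```

View pics/end.png

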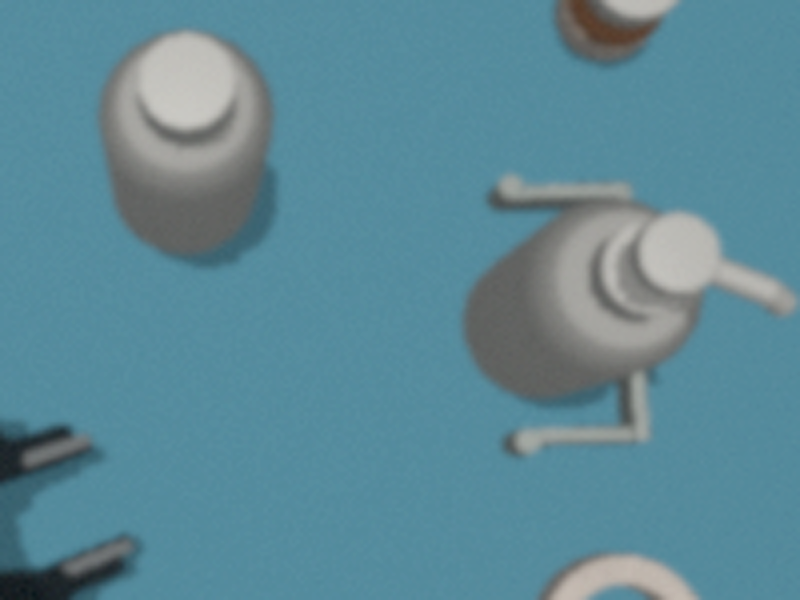

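The pump bottle stands upright in the bay. Its pump top is at (680,253), against (678,244) expected for home, so it is within about 3 mm. Saline is unmoved and the gripper is clear. I'm handing the job in.

```bash
python3 -c "
from workcell import bot
print(bot.job_done())"
```

```text
the job is handed in; nothing more can be done
None
```

The pump bottle is upright in the bay against its back wall and the job is handed in; during the push the gripper's knuckle briefly leaned on the screw-cap bottle, which tipped slightly and settled back exactly where it stood.

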